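# Unlock and open the tackle case

## Robot

A 7-joint arm with a two-finger parallel gripper is mounted at the origin on the work surface. World frame = base frame: x ahead of the robot, y to its left, z up, the work surface at z = 0. Lengths are in m, angles in rad, forces in N, time in s.
With the tool pointing down it reaches from about 0.425 to 0.875 m from the base axis. Payload 4.7 kg.
Tool frame: the origin (TCP) lies on the centre line of the jaws, within the pads' length; the fingertips stand ahead of it and the grasp point (between the pads) lies 2 mm behind it (nose_length is the z of the fingertips in the tool frame, in m); z points along the fingers, y is the line along which they close (so a half turn about z gives the same grasp; the last joint's range is limited). The gripper opens to 87 mm and grips with 3 to 60 N. Pads are 19 mm wide; open, the fingers measure 117 mm over their backs; the gripper's body (75 mm by 190 mm) begins 51 mm behind the grasp point.
Start: joints at [-1.106, 0.321, -0.07, 1.45, 0.023, 1.371, -0.057], TCP at [0.283, 0.585, 0.24] pointing down, gripper open.
Joint ranges: [-2.86, 2.86], [-0.3, 2.09], [-1.38, 1.24], [0.06, 2.45], [-1.56, 4.7], [0.09, 2.05], [-2.69, 2.69]. Speed limits (rad/s): [2.57, 2.57, 3.14, 3.14, 3.14, 3.14, 3.14].

## Interface

Orientations are given as a rotation vector (axis times angle).
In Python, from bench import * gives the robot as it stands.
- The arm moves only by the tool send_rows, never from a script. Its arguments are lists of equal length, an entry for each row: "xyz": the shift along the tool's x, y, z in mm, a list of three; "dr": the turn, a rotation vector about the tool's x, y, z in rad, a list of three. A call has exactly 10 rows; each row is the pose to reach, as a shift and turn from the pose commanded when the call began, along the tool's axes at that moment; what a row does not reach only later rows make up. A row lasts 1/12 s, in which the tool goes at most 41.7 mm and 7.16 degrees, less where a joint would pass 70% of its speed; a pose out of reach is approached as far as the arm can. A call with a gripper value outside its range is refused whole. "jaw" is the finger opening in mm, from 0 to 87, set as the call begins (left out, the last holds). The fingers move at their own pace and stop on an object; "grip_force" is the grip in N (left out, the last holds). Time passes only in rows, so rows that repeat a pose let the fingers close, or fill a call up. It gives the time, the measured TCP pose, the force, the opening and the grip force at its end, in the units of the state.
- get_state(): the state, without advancing time (a new reading comes with each control period).
- get_image(name): name is "scene" or "top" or "wrist"; returns the picture (420x560x3 uint8, red, green, blue); there is no depth.
- calibration(name): a dict with "vfov" (degrees; the focal length in pixels is half the picture's height over the tangent of half this angle, whatever the lens; pixels are square), "cx", "cy" (the principal point, pixels), "k1" (the pictures are not rectified: a ray, as slopes to the right and down, at radius r is drawn at 1 + k1 r^2 times it, then the intrinsics apply), "rvec" (rotation vector, rad) and "tvec" (3), from world to camera coordinates, as OpenCV has them; the wrist camera has in their place "hand_eye" (4x4, takes a point from camera to tool coordinates, whose origin is the TCP and whose axes are the flange's). Camera axes: x right, y down, z forward; pixel columns grow to the right and rows downward; lengths in m; the calibration is good to about 2 mm. A picture is of the moment at which its call begins: read the wrist's pose just before it. calibration takes no time and is no camera call.
- close_job(): hands the job in; it is judged then, once.
The state is a dict: "time": time; "joint_positions": joint angles; "qd": joint speeds; "joint_torque": joint torques, N m; "position": TCP position; "tool_rot": TCP orientation; "ft_force": force on the tool from outside, world axes, zero at the start; "torque": the same for the moment, N m; "grip_width": opening from 0.0 (shut) to 1.0 (fully open); "grip_force": force on a finger pad.
Only numpy, scipy, OpenCV 4.12 (cv2) and the standard library are available. Lean on these libraries where they do the work, as an engineer would, in place of code of your own. Each camera call takes 0.05 s, during which the arm holds its last target. There are 200 camera calls.

## Task

Open the grey tackle case: gently slide its safety tab along its guide, away from the latch lever, far enough to free the lever (it lets go just short of the stop at the end of its travel, which you will feel); then swing the latch lever up until it stands about upright, and only then lift the lid by its grip and leave it standing at least halfway to upright. Do not ram the tab against its stop, do not force the lever while the tab still holds it down, and leave the other things on the bench where they are.

Things in the scene. Friction and masses are not known exactly. Their poses are not given: they have to be found in the camera images.
- case: Grey metal tackle case, 240 (x) x 300 (y) x 100 mm high, full and heavy: it does not move. Origin: centre of its underside; x points to its back (away from the robot), y to the left seen from its front, z up. The front 90 mm (x -120 to -30) is a fixed ledge whose top is 100 mm above the bench; behind it lies the lid, flush with the ledge.
- guide (a point): Middle of the top of the safety tab's guide: an aluminium bar on the ledge, 30 mm (x) x 145 mm (y), its top 26 mm above the ledge. The tab rides on it along y. A flat steel tongue carried by the tab comes out of the guide's -y end, 16 to 24 mm above the ledge, and reaches over the lever's bar, holding it down.
- tab (a joint): Safety tab's travel in m, growing towards +y of the case, away from the lever; starts at 0 to 0.004, drags with 4 N, stays where left. The tongue's reach differs from case to case and is not reported: the lever comes free at some travel between 0.014 and 0.036; 2.5 mm further the tongue meets a firm stop, felt as a sharp rise of force. More than 18 N on the stop damages it.
- tab_fin (a point): Centre of the safety tab's upright fin, which moves with the tab: a steel block 26 mm (x) x 10 mm (y) x 26 mm tall, on a plate 30 x 30 x 4 mm that rides on the guide. The fin stands from 30 to 56 mm above the ledge; this point is 43 mm above the ledge, 143 mm above the bench.
- stop: The firm stop hidden inside the guide, fixed to the case; its origin is the middle of the face that the rear end of the tongue meets. It cannot be seen or touched from outside, and does not tell the tongue's reach.
- lever (a joint): Angle of the latch lever in rad: 0 lying flat, latched; grows as its rear end is lifted and swings over towards the front of the case; 1.57 upright, 1.9 at its end. Friction keeps it where it is left; about 5 N at the grip lifts it once the tab is back. While the tongue holds it, it gives springily, up to 0.25 rad, and falls back; more than 30 N on the tongue bends it.
- lever_hinge (a point): Middle of the lever's hinge, whose axis runs along y of the case, 12 mm above the ledge. The lever's bar (12 mm wide in y, 6 mm thick) runs 90 mm from here towards the back of the case, over a keeper on the front edge of the lid, so the lid is not free to open until the lever is swung up.
- lever_grip (a point): Point for gripping the lever, in its upright fin (24 mm along the bar, 12 mm wide in y, from 3 to 36 mm above the bar's middle): 66 mm from the hinge along the bar and 24 mm above the bar's middle; at rest 136 mm above the bench. Can be pinched across y from above; the fin may pivot between the fingers.
- lid (a joint): Angle of the lid in rad: 0 shut, 1.57 upright, 1.6 at its end. It opens upward and backward, the hinge at its back. The hinge is stiff, so the lid stays at any angle; about 5 N at the grip lifts it.
- lid_hinge (a point): Middle of the lid's hinge, whose axis runs along y of the case at its back, 100 mm above the bench, level with the top of the lid.
- lid_grip (a point): Point for gripping the lid: in the black block that stands on it (24 mm in x, 14 mm wide in y, 34 mm tall), 24 mm above the lid's top, 112 mm in front of its hinge, 30 mm to the left of the case's middle. Can be pinched across y from above; the block may pivot between the fingers.
- sinker: Bystander: lead weight, 24 mm across, 30 mm tall, standing on the right (-y) end of the case's ledge; origin at its underside.
- spool: Bystander: line spool, 48 mm across, 40 mm tall; origin at its underside.
- jar: Bystander: glass jar, 48 mm across, 70 mm tall; origin at its underside.
- screwdriver: Bystander: screwdriver lying on the bench.
- reel: Bystander: fishing reel lying on its side, 56 mm across, about 66 mm tall; origin at its underside.
- tape: Bystander: roll of paper tape, 90 mm across, 22 mm tall; origin at its underside.

How it is judged:
On the way, in this order (a step that is already met when the one before it is completed fails the run):
1. the safety tab is slid back at least 13 mm, with the lever still down (value of joint tab above 0.013 m and value of joint lever below 0.15 rad and value of joint lid below 0.1 rad), for 0.2 s.
2. the lever is swung up at least 1.0 rad, with the lid still shut (value of joint tab above 0.013 m and value of joint lever above 1 rad and value of joint lid below 0.1 rad), for 0.2 s.
At the end, for the whole second after the job is handed in: The tab is slid back (more than 13 mm), the lever stands up (more than 1.0 rad), the lid stands open by itself (more than 0.75 rad, at rest), everything released (value of joint tab above 0.013 m and value of joint lever above 1 rad and value of joint lid between 0.75 and 1.65 rad and velocity of joint lid between -0.03 and 0.03 rad/s); the robot touches nothing.
It fails at once if the tab is rammed against its stop with more than 18 N (contact force between stop and tab above 18 N).
It fails at once if the lever is forced up against the safety tongue with more than 30 N (contact force between lever and tab above 30 N).
It fails at once if another thing on the bench is moved more than 30 mm (distance of any of sinker, spool, jar, screwdriver, reel, tape from where it was at the start of the episode above 0.03 m).
It also fails if it takes over 67 s, if anything falls off the work surface, if the arm or the gripper's body presses on something with over 40 N, if the wrist force passes 120 N, or if a joint passes its speed limit or range.

## Working session

There is one attempt and no reset: what is moved stays moved. The work goes in short steps, Python scripts to look and compute and a tool call to move; the robot and the scene stay as the last step left them, time stands still between calls to the robot, and variables do not carry over. Pictures are saved under pics/ and viewed, at most 10 in all, crops included, and the job is handed in when it is done.

Besides the shell and the picture viewer there is one more tool, called after ">>>" as a command line: name --argument value ..., lists and objects as JSON in quotes. send_rows: Moves the arm, as the interface text tells. Its arguments: {"type":"object","properties":{"xyz":{"type":"array"},"dr":{"type":"array"},"jaw":{"type":"number"},"grip_force":{"type":"number"}},"required":["xyz","dr"]}

```bash
mkdir -p pics; ls; cat > h.py <<'E'
from bench import *
import numpy as np, cv2
from scipy.spatial.transform import Rotation as R
def pose(s): 
    T=np.eye(4);T[:3,:3]=R.from_rotvec(s['tool_rot']).as_matrix();T[:3,3]=s['position'];return T
def ray(name,uv,s=None):
    c=calibration(name);f=210/np.tan(np.radians(c['vfov'])/2)
    d=np.array([(uv[0]-c['cx'])/f,(uv[1]-c['cy'])/f]);u=d.copy()
    for _ in range(20):u=d/(1+c['k1']*(u@u))
    v=np.array([u[0],u[1],1.])
    if name=='wrist':
        M=pose(s)@np.array(c['hand_eye']);return M[:3,3],M[:3,:3]@v
    Rm=R.from_rotvec(c['rvec']).as_matrix();return -Rm.T@np.array(c['tvec']),Rm.T@v
def at(name,uv,z,s=None):
    o,v=ray(name,uv,s);return o+v*(z-o[2])/v[2]
def save(name,fn,crop=None,k=1):
    im=get_image(name)[:,:,::-1]
    cv2.imwrite('pics/full_'+fn,im)
    if crop:x0,y0,x1,y1=crop;im=im[y0:y1,x0:x1]
    cv2.imwrite('pics/'+fn,cv2.resize(im,None,fx=k,fy=k,interpolation=cv2.INTER_CUBIC))
E
python3 - <<'E'
from h import *
s=get_state();print(s)
save('top','top1.png',k=1.4)
print(calibration('wrist'))
E
```

```text
pics
{'time': 0.0, 'joint_positions': array([-1.10589611,  0.32179644, -0.07005441,  1.45169675,  0.02261198,
        1.37080232, -0.05690597]), 'qd': array([-1.70216318e-04,  4.96219684e-04, -1.70996972e-03,  1.69409664e-03,
       -2.24692327e-04,  4.74923258e-05, -1.16802290e-03]), 'joint_torque': array([-3.55806715e-04, -4.91296041e+01, -4.03811065e-01, -3.12521803e+01,
       -6.38586958e-02,  4.39503312e-02,  1.92426464e-04]), 'position': array([0.2830282 , 0.58455305, 0.23846759]), 'tool_rot': array([-7.02067194e-01, -3.06182238e+00,  2.97093888e-03]), 'ft_force': array([ 0.227024  , -0.45531402,  0.77943761]), 'torque': array([-0.01624896, -0.01807161,  0.00319704]), 'grip_force': 0.0, 'grip_width': 0.9969828909877984}
{'vfov': 62.22028381845519, 'cx': 280.5645027197605, 'cy': 207.18556051239443, 'k1': -0.059320912968088106, 'hand_eye': array([[-2.77471944e-04, -9.65274684e-01, -2.61236881e-01,
         7.16235873e-02],
       [ 9.99999732e-01, -9.08782049e-05, -7.26350119e-04,
        -1.45284441e-03],
       [ 6.77386643e-04, -2.61237012e-01,  9.65274450e-01,
        -1.45099607e-01],
       [ 0.00000000e+00,  0.00000000e+00,  0.00000000e+00,
         1.00000000e+00]])}
```

View pics/top1.png

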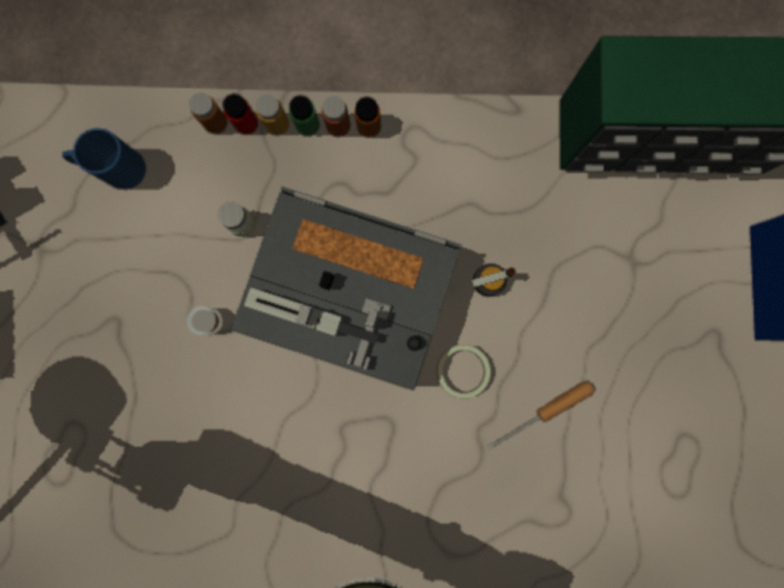

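The top view shows the case at around (350,285), turned a bit clockwise, with the lever at right (375,330), the tab at (330,322) and the lid grip at (327,280). I'll enlarge this.

```bash
python3 - <<'E'
from h import *
im=cv2.imread('pics/full_top1.png')[125:285,155:345]
cv2.imwrite('pics/top1c.png',cv2.resize(im,None,fx=3.7,fy=3.7,interpolation=cv2.INTER_CUBIC))
for p in [(283,190),(460,243),(415,388),(233,330)]:print(at('top',np.array(p)/1.4,.1).round(3))
E
```

```text
[0.739 0.146 0.1  ]
[ 0.659 -0.136  0.1  ]
[ 0.433 -0.069  0.1  ]
[0.516 0.214 0.1  ]
```

View pics/top1c.png

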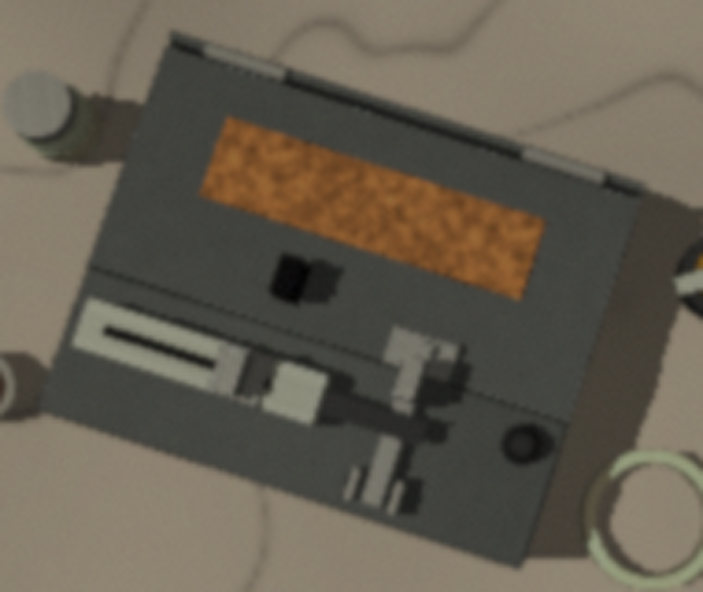

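```bash
python3 - <<'E'
from h import *
import bench;print([n for n in dir(bench) if not n.startswith('_')])
print({k:v for k,v in vars(bench).items() if 'nose' in k.lower()})
g=lambda x,y:np.array([155+x/3.7,125+y/3.7])
P={k:at('top',g(*p),z) for k,p,z in [('BL',(172,40),.1),('BR',(640,190),.1),('FR',(520,567),.1),('FL',(45,408),.1),('fin',(230,370),.156),('hinge',(380,500),.112),('levgrip',(410,383),.148),('lidgrip',(293,278),.134)]}
yaw=-.28;C=sum(P[k] for k in('BL','BR','FR','FL'))/4
M=np.array([[np.cos(yaw),-np.sin(yaw)],[np.sin(yaw),np.cos(yaw)]])
for k,v in P.items():print(k,v.round(3),((v-C)[:2]@M).round(3))
s=get_state();T=pose(s);print(T.round(3))
# target hover: tool y along -/+ case y
for sg in(1,-1):
    y=sg*np.array([-np.sin(yaw),np.cos(yaw),0]);z=np.array([0,0,-1]);x=np.cross(y,z)
    D=np.c_[x,y,z];print(sg,R.from_matrix(T[:3,:3].T@D).as_rotvec().round(3))
    
tgt=np.array([P['fin'][0],P['fin'][1]-.05,.28]);print(tgt,(T[:3,:3].T@(tgt-T[:3,3])*1000).round())
E
```

```text
['MotionError', 'calibration', 'close_job', 'get_image', 'get_state', 'nose_length']
{'nose_length': 0.017}
BL [0.739 0.147 0.1  ] [0.118 0.146]
BR [ 0.653 -0.134  0.1  ] [ 0.114 -0.148]
FR [ 0.43  -0.067  0.1  ] [-0.119 -0.145]
FL [0.517 0.212 0.1  ] [-0.113  0.147]
fin [0.538 0.096 0.156] [-0.061  0.041]
hinge [0.467 0.015 0.112] [-0.106 -0.056]
levgrip [ 0.533 -0.002  0.148] [-0.038 -0.055]
lidgrip [0.592 0.066 0.134] [-0.     0.027]
[[-0.9    0.436 -0.001  0.283]
 [ 0.436  0.9   -0.002  0.585]
 [-0.    -0.002 -1.     0.238]
 [ 0.     0.     0.     1.   ]]
1 [-0.002 -0.    -0.171]
-1 [-0.     0.003  2.971]
[0.53765727 0.0459525  0.28      ] [-464. -374.  -41.]
```

>>> send_rows --xyz '[[-12,-10,-10],[-36,-30,-20],[-67,-55,-35],[-98,-80,-41],[-129,-105,-41],[-160,-130,-41],[-191,-155,-41],[-222,-180,-41],[-253,-205,-41],[-284,-230,-41]]' --dr '[[0,0,0],[0,0,-0.02],[0,0,-0.05],[0,0,-0.07],[0,0,-0.1],[0,0,-0.12],[0,0,-0.14],[0,0,-0.16],[0,0,-0.171],[0,0,-0.171]]'

```text
time: 0.88
position: [0.4388, 0.2522, 0.2801]
tool_rot: [-0.437, -3.111, 0.0]
ft_force: [0.9, 0.7, 0.3]
grip_width: 0.999
grip_force: 0.0
```

```bash
python3 - <<'E'
from h import *
T=pose(get_state());print(T.round(3));print((T[:3,:3].T@(np.array([.53,.06,.27])-T[:3,3])*1000).round())
E
```

```text
[[-0.961  0.276 -0.001  0.439]
 [ 0.276  0.961 -0.     0.252]
 [ 0.    -0.    -1.     0.28 ]
 [ 0.     0.     0.     1.   ]]
[-141. -160.   10.]
```

>>> send_rows --xyz '[[-18,-20,0],[-36,-41,2],[-54,-62,4],[-72,-82,6],[-90,-103,8],[-108,-123,10],[-124,-142,10],[-136,-155,10],[-141,-160,10],[-141,-160,10]]' --dr '[[0,0,0],[0,0,0],[0,0,0],[0,0,0],[0,0,0],[0,0,0],[0,0,0],[0,0,0],[0,0,0],[0,0,0]]'

```text
time: 1.72
position: [0.5302, 0.0598, 0.2701]
tool_rot: [-0.443, -3.11, 0.001]
ft_force: [0.4, 0.2, -0.4]
grip_width: 0.996
grip_force: 0.0
```

```bash
python3 - <<'E'
from h import *
import pickle
s=get_state();pickle.dump(s,open('s2.pkl','wb'));save('wrist','w2.png',k=1.42);print(s['position'])
E
```

```text
[0.53022409 0.05977303 0.27008738]
```

View pics/w2.png

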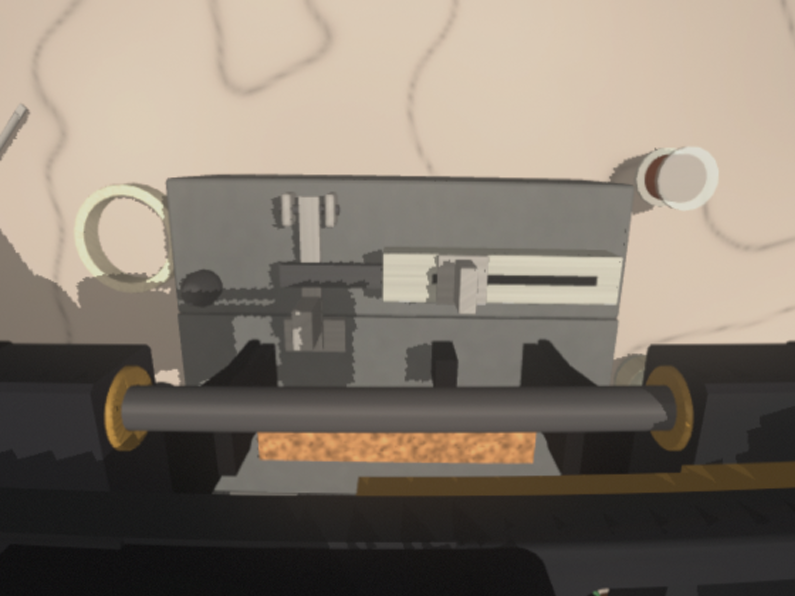

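The wrist view shows the tab fin at about (465,285), lever hinge (308,210), lever fin (305,325), lid block (443,360), tongue (280–383,275). I'll enlarge the centre.

```bash
python3 - <<'E'
from h import *
im=cv2.imread('pics/full_w2.png')[120:280,180:380]
cv2.imwrite('pics/w2c.png',cv2.resize(im,None,fx=3.7,fy=3.7,interpolation=cv2.INTER_CUBIC))
E
```

```text
(no output)
```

View pics/w2c.png

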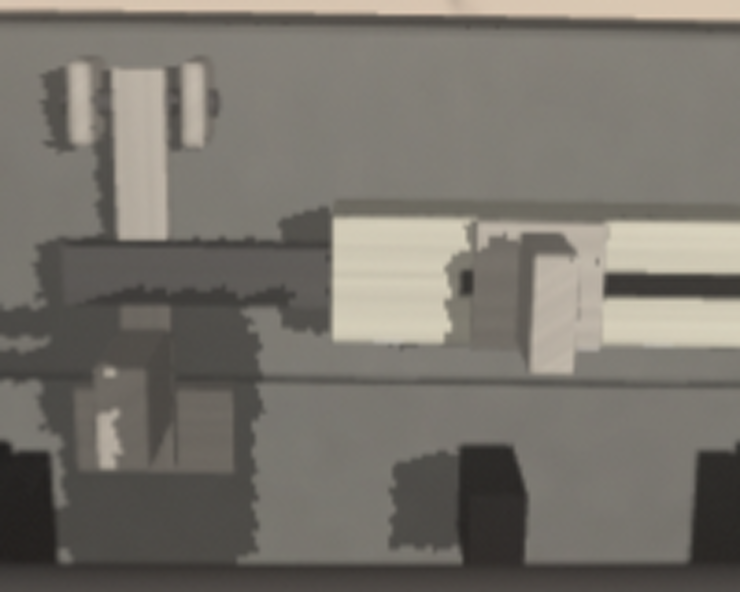

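```bash
python3 - <<'E'
from h import *
import pickle
s=pickle.load(open('s2.pkl','rb'));T=pose(s)
g=lambda x,y:np.array([180+x/3.7,120+y/3.7])
W=lambda x,y:np.array([x,y])/1.42
P={k:at('wrist',p,z,s) for k,p,z in [('FL',W(631,183),.1),('FR',W(167,180),.1),('seamL',W(617,320),.1),('seamR',W(179,314),.1),('fin',g(552,313),.156),('hinge',g(140,105),.115),('levgrip',g(122,418),.148),('lidfrontedge',g(495,492),.134)]}
d=P['FL']-P['FR'];yaw=np.arctan2(-d[0],d[1]);d2=P['seamL']-P['seamR'];print(yaw,np.arctan2(-d2[0],d2[1]),np.linalg.norm(d),np.linalg.norm(d2))
M=np.array([[np.cos(yaw),-np.sin(yaw)],[np.sin(yaw),np.cos(yaw)]])
C=(P['FL']+P['FR'])/2; C[:2]+=M@[.12,0]
for k,v in P.items():print(k,v.round(4),((v-C)[:2]@M).round(4))
print('toolyaw',np.arctan2(-T[0,1],T[1,1]));print('lidgrip exp',C[:2]+M@[.008,.03])
print((T[:3,:3].T@(P['fin']-T[:3,3])*1000).round(1))
E
```

```text
-0.2897922189355545 -0.297382391732267 0.2934388690166681 0.2967265748635158
FL [0.5137 0.216  0.1   ] [-0.12    0.1467]
FR [ 0.4298 -0.0652  0.1   ] [-0.12   -0.1467]
seamL [0.6013 0.1916 0.1   ] [-0.029   0.1484]
seamR [ 0.5144 -0.0921  0.1   ] [-0.0313 -0.1483]
fin [0.5365 0.0952 0.156 ] [-0.0636  0.0375]
hinge [0.4734 0.0185 0.115 ] [-0.1021 -0.0541]
levgrip [ 0.5356 -0.0009  0.148 ] [-0.037  -0.0548]
lidfrontedge [0.5814 0.0732 0.134 ] [-0.0143  0.0292]
toolyaw -0.2832645931329377
lidgrip exp [0.6029848  0.06754889]
[  3.8  35.9 114.1]
```

>>> send_rows --xyz '[[2,15,8],[4,30,24],[4,36,44],[4,36,64],[4,36,80],[4,36,94],[4,36,106],[4,36,114],[4,36,118],[4,36,118]]' --dr '[[0,0,0],[0,0,0],[0,0,0],[0,0,0],[0,0,0],[0,0,0],[0,0,0],[0,0,0],[0,0,0],[0,0,0]]' --jaw 40 --grip_force 8

```text
time: 2.6
position: [0.5355, 0.0981, 0.1517]
tool_rot: [-0.436, -3.11, 0.0]
ft_force: [0.4, -0.1, -0.2]
grip_width: 0.469
grip_force: 0.0
```

```bash
python3 - <<'E'
from h import *
save('wrist','w3.png',(150,100,430,310),2.8);print(get_state()['grip_width']*87)
E
```

```text
40.45321176147127
```

View pics/w3.png

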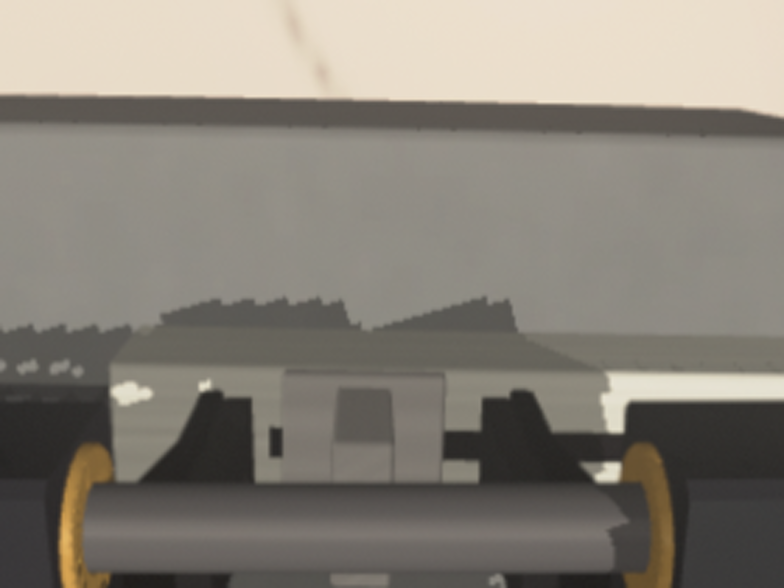

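The fin at (363,430) sits centred between the fingers (252 and 483), so I close on it.

>>> send_rows --xyz '[[0,0,0],[0,0,0],[0,0,0],[0,0,0],[0,0,0],[0,0,0],[0,0,0],[0,0,0],[0,0,0],[0,0,0]]' --dr '[[0,0,0],[0,0,0],[0,0,0],[0,0,0],[0,0,0],[0,0,0],[0,0,0],[0,0,0],[0,0,0],[0,0,0]]' --jaw 0 --grip_force 8

```text
time: 3.48
position: [0.5362, 0.0972, 0.1528]
tool_rot: [0.438, 3.111, 0.0]
ft_force: [-1.1, -1.1, 2.1]
grip_width: 0.113
grip_force: 8.0
```

>>> send_rows --xyz '[[0,1,0],[0,2,0],[0,3.5,0],[0,5,0],[0,6.5,0],[0,8,0],[0,9.5,0],[0,10.5,0],[0,11,0],[0,11,0]]' --dr '[[0,0,0],[0,0,0],[0,0,0],[0,0,0],[0,0,0],[0,0,0],[0,0,0],[0,0,0],[0,0,0],[0,0,0]]'

```text
time: 4.32
position: [0.5395, 0.1079, 0.1528]
tool_rot: [0.438, 3.11, 0.0]
ft_force: [-1.7, -3.2, 4.5]
grip_width: 0.119
grip_force: 8.0
```

>>> send_rows --xyz '[[0,0.3,0],[0,0.6,0],[0,0.9,0],[0,1.2,0],[0,1.5,0],[0,1.8,0],[0,2,0],[0,2.2,0],[0,2.4,0],[0,2.4,0]]' --dr '[[0,0,0],[0,0,0],[0,0,0],[0,0,0],[0,0,0],[0,0,0],[0,0,0],[0,0,0],[0,0,0],[0,0,0]]'

```text
time: 5.15
position: [0.5401, 0.11, 0.1528]
tool_rot: [0.438, 3.11, -0.0]
ft_force: [-1.6, -4.2, 4.6]
grip_width: 0.112
grip_force: 8.0
```

>>> send_rows --xyz '[[0,0.3,0],[0,0.6,0],[0,0.9,0],[0,1.2,0],[0,1.5,0],[0,1.8,0],[0,2,0],[0,2,0],[0,2,0],[0,2,0]]' --dr '[[0,0,0],[0,0,0],[0,0,0],[0,0,0],[0,0,0],[0,0,0],[0,0,0],[0,0,0],[0,0,0],[0,0,0]]'

```text
time: 5.98
position: [0.5407, 0.1119, 0.1528]
tool_rot: [0.438, 3.11, 0.0]
ft_force: [-1.1, -4.1, 5.1]
grip_width: 0.119
grip_force: 8.0
```

>>> send_rows --xyz '[[0,0.3,0],[0,0.6,0],[0,0.9,0],[0,1.2,0],[0,1.5,0],[0,1.8,0],[0,2,0],[0,2,0],[0,2,0],[0,2,0]]' --dr '[[0,0,0],[0,0,0],[0,0,0],[0,0,0],[0,0,0],[0,0,0],[0,0,0],[0,0,0],[0,0,0],[0,0,0]]'

```text
time: 6.82
position: [0.5413, 0.1138, 0.1528]
tool_rot: [0.438, 3.11, 0.0]
ft_force: [-0.5, -3.4, 5.2]
grip_width: 0.115
grip_force: 8.0
```

>>> send_rows --xyz '[[0,0.3,0],[0,0.6,0],[0,0.9,0],[0,1.2,0],[0,1.5,0],[0,1.8,0],[0,2,0],[0,2.2,0],[0,2.2,0],[0,2.2,0]]' --dr '[[0,0,0],[0,0,0],[0,0,0],[0,0,0],[0,0,0],[0,0,0],[0,0,0],[0,0,0],[0,0,0],[0,0,0]]'

```text
time: 7.65
position: [0.5419, 0.1159, 0.1528]
tool_rot: [0.438, 3.11, 0.0]
ft_force: [-0.3, -3.2, 4.9]
grip_width: 0.117
grip_force: 8.0
```

>>> send_rows --xyz '[[0,0.3,0],[0,0.6,0],[0,0.9,0],[0,1.2,0],[0,1.5,0],[0,1.8,0],[0,2,0],[0,2.2,0],[0,2.2,0],[0,2.2,0]]' --dr '[[0,0,0],[0,0,0],[0,0,0],[0,0,0],[0,0,0],[0,0,0],[0,0,0],[0,0,0],[0,0,0],[0,0,0]]'

```text
time: 8.48
position: [0.5425, 0.1181, 0.1528]
tool_rot: [0.438, 3.11, 0.0]
ft_force: [0.3, -4.0, 5.4]
grip_width: 0.118
grip_force: 8.0
```

>>> send_rows --xyz '[[0,0.3,0],[0,0.6,0],[0,0.9,0],[0,1.2,0],[0,1.5,0],[0,1.8,0],[0,2,0],[0,2.2,0],[0,2.2,0],[0,2.2,0]]' --dr '[[0,0,0],[0,0,0],[0,0,0],[0,0,0],[0,0,0],[0,0,0],[0,0,0],[0,0,0],[0,0,0],[0,0,0]]'

```text
time: 9.32
position: [0.5432, 0.1202, 0.1528]
tool_rot: [0.438, 3.11, 0.0]
ft_force: [0.4, -4.1, 4.2]
grip_width: 0.116
grip_force: 8.0
```

>>> send_rows --xyz '[[0,0.3,0],[0,0.6,0],[0,0.9,0],[0,1.2,0],[0,1.5,0],[0,1.8,0],[0,2,0],[0,2.2,0],[0,2.2,0],[0,2.2,0]]' --dr '[[0,0,0],[0,0,0],[0,0,0],[0,0,0],[0,0,0],[0,0,0],[0,0,0],[0,0,0],[0,0,0],[0,0,0]]'

```text
time: 10.15
position: [0.5438, 0.1221, 0.1528]
tool_rot: [0.438, 3.11, -0.0]
ft_force: [0.6, -4.2, 3.7]
grip_width: 0.115
grip_force: 8.0
```

>>> send_rows --xyz '[[0,0.3,0],[0,0.6,0],[0,0.9,0],[0,1.2,0],[0,1.5,0],[0,1.8,0],[0,2,0],[0,2.2,0],[0,2.2,0],[0,2.2,0]]' --dr '[[0,0,0],[0,0,0],[0,0,0],[0,0,0],[0,0,0],[0,0,0],[0,0,0],[0,0,0],[0,0,0],[0,0,0]]'

```text
time: 10.98
position: [0.5438, 0.1222, 0.1528]
tool_rot: [-0.44, -3.11, 0.005]
ft_force: [-1.2, -8.2, 8.3]
grip_width: 0.116
grip_force: 8.0
```

Force doubled and the motion stopped: that is the stop. I relax and release.

>>> send_rows --xyz '[[0,-0.5,0],[0,-1,0],[0,-1.5,0],[0,-2,0],[0,-2,0],[0,-2,0],[0,-2,0],[0,-2,0],[0,-2,0],[0,-2,0]]' --dr '[[0,0,0],[0,0,0],[0,0,0],[0,0,0],[0,0,0],[0,0,0],[0,0,0],[0,0,0],[0,0,0],[0,0,0]]'

```text
time: 11.82
position: [0.5438, 0.1221, 0.1528]
tool_rot: [0.439, 3.11, -0.001]
ft_force: [-0.1, -4.5, 5.2]
grip_width: 0.111
grip_force: 8.0
```

>>> send_rows --xyz '[[0,0,0],[0,0,0],[0,0,0],[0,0,0],[0,0,-10],[0,0,-25],[0,0,-40],[0,0,-55],[0,0,-60],[0,0,-60]]' --dr '[[0,0,0],[0,0,0],[0,0,0],[0,0,0],[0,0,0],[0,0,0],[0,0,0],[0,0,0],[0,0,0],[0,0,0]]' --jaw 40

```text
time: 12.65
position: [0.5443, 0.1232, 0.2145]
tool_rot: [0.437, 3.108, 0.003]
ft_force: [0.1, 0.2, 0.4]
grip_width: 0.458
grip_force: 0.0
```

```bash
python3 - <<'E'
from h import *
s=get_state();T=pose(s);print(T.round(4))
print((T[:3,:3].T@(np.array([.5356,-.0009,.138])-T[:3,3])*1000).round(1))
E
```

```text
[[-0.9612  0.2759  0.0032  0.5443]
 [ 0.2759  0.9612  0.0016  0.1232]
 [-0.0026  0.0024 -1.      0.2145]
 [ 0.      0.      0.      1.    ]]
[ -25.7 -121.9   76.3]
```

>>> send_rows --xyz '[[-4,-18,0],[-10,-42,0],[-15,-66,0],[-20,-90,0],[-24,-108,0],[-26,-118,5],[-26,-122,10],[-26,-122,12],[-26,-122,12],[-26,-122,12]]' --dr '[[0,0,0],[0,0,0],[0,0,0],[0,0,0],[0,0,0],[0,0,0],[0,0,0],[0,0,0],[0,0,0],[0,0,0]]' --jaw 40

```text
time: 13.48
position: [0.5345, 0.0, 0.2]
tool_rot: [-0.434, -3.11, -0.001]
ft_force: [-0.3, -0.1, -0.8]
grip_width: 0.461
grip_force: 0.0
```

```bash
python3 - <<'E'
from h import *
import pickle
s=get_state();pickle.dump(s,open('s4.pkl','wb'))
save('wrist','w4.png',(150,100,430,310),2.8);print(pose(s).round(4))
E
```

```text
[[-9.618e-01  2.739e-01 -9.000e-04  5.345e-01]
 [ 2.739e-01  9.618e-01  5.000e-04  0.000e+00]
 [ 1.000e-03  2.000e-04 -1.000e+00  2.000e-01]
 [ 0.000e+00  0.000e+00  0.000e+00  1.000e+00]]
```

View pics/w4.png

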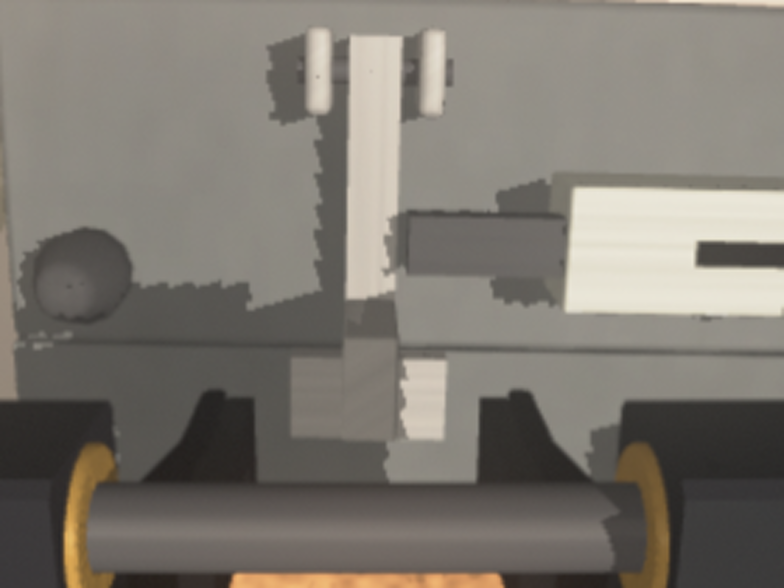

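The tongue's end (406) now clears the bar's edge (402). The lever fin (370) is centred between the fingers (256 and 479), so I descend and pinch.

>>> send_rows --xyz '[[0,0,8],[0,0,20],[0,0,32],[0,0,43],[0,0,52],[0,0,58],[0,0,62],[0,0,62],[0,0,62],[0,0,62]]' --dr '[[0,0,0],[0,0,0],[0,0,0],[0,0,0],[0,0,0],[0,0,0],[0,0,0],[0,0,0],[0,0,0],[0,0,0]]' --jaw 40

```text
time: 14.37
position: [0.5351, -0.0018, 0.1391]
tool_rot: [0.438, 3.11, 0.0]
ft_force: [0.2, -0.1, 0.4]
grip_width: 0.461
grip_force: 0.0
```

>>> send_rows --xyz '[[0,0,0],[0,0,0],[0,0,0],[0,0,0],[0,0,0],[0,0,0],[0,0,0],[0,0,0],[0,0,0],[0,0,0]]' --dr '[[0,0,0],[0,0,0],[0,0,0],[0,0,0],[0,0,0],[0,0,0],[0,0,0],[0,0,0],[0,0,0],[0,0,0]]' --jaw 0 --grip_force 20

```text
time: 15.2
position: [0.5354, 0.0004, 0.1388]
tool_rot: [0.437, 3.11, 0.005]
ft_force: [1.7, 4.6, -1.9]
grip_width: 0.136
grip_force: 20.0
```

```bash
cat > arc.py <<'E'
from h import *
import sys
# arc.py radius-vector (tool -x = up/back): r0x (behind hinge, mm), r0z, angle list
def arc(x0,z0,sgn,angs):
    # point rel to hinge: x0 along case x, z0 up; rotate by ang raising it
    for a in angs:
        x=x0*np.cos(a)-sgn*z0*np.sin(a); z=z0*np.cos(a)+sgn*x0*np.sin(a)
        print(round(a,2),[round(-(x-x0),1),0,round(-(z-z0),1)])
E
python3 - <<'E'
from arc import *
arc(66,26,1,np.linspace(0,1.6,21))
E
```

```text
0.0 [np.float64(-0.0), 0, np.float64(-0.0)]
0.08 [np.float64(2.3), 0, np.float64(-5.2)]
0.16 [np.float64(5.0), 0, np.float64(-10.2)]
0.24 [np.float64(8.1), 0, np.float64(-14.9)]
0.32 [np.float64(11.5), 0, np.float64(-19.4)]
0.4 [np.float64(15.3), 0, np.float64(-23.6)]
0.48 [np.float64(19.5), 0, np.float64(-27.5)]
0.56 [np.float64(23.9), 0, np.float64(-31.1)]
0.64 [np.float64(28.6), 0, np.float64(-34.3)]
0.72 [np.float64(33.5), 0, np.float64(-37.1)]
0.8 [np.float64(38.7), 0, np.float64(-39.5)]
0.88 [np.float64(44.0), 0, np.float64(-41.4)]
0.96 [np.float64(49.4), 0, np.float64(-43.0)]
1.04 [np.float64(55.0), 0, np.float64(-44.1)]
1.12 [np.float64(60.6), 0, np.float64(-44.7)]
1.2 [np.float64(66.3), 0, np.float64(-44.9)]
1.28 [np.float64(72.0), 0, np.float64(-44.7)]
1.36 [np.float64(77.6), 0, np.float64(-44.0)]
1.44 [np.float64(83.2), 0, np.float64(-42.8)]
1.52 [np.float64(88.6), 0, np.float64(-41.2)]
1.6 [np.float64(93.9), 0, np.float64(-39.2)]
```

>>> send_rows --xyz '[[0.5,0.5,-1],[1,1,-2.5],[1.7,1.5,-4],[2.3,1.5,-5.2],[3.2,1.5,-7],[3.8,1.5,-8],[4.4,1.5,-9],[5,1.5,-10.2],[5,1.5,-10.2],[5,1.5,-10.2]]' --dr '[[0,0,0],[0,0,0],[0,0,0],[0,0,0],[0,0,0],[0,0,0],[0,0,0],[0,0,0],[0,0,0],[0,0,0]]'

```text
time: 16.03
position: [0.531, 0.0018, 0.1487]
tool_rot: [0.438, 3.109, 0.002]
ft_force: [4.1, 3.6, -5.6]
grip_width: 0.134
grip_force: 20.0
```

Only 6 N, so the lever is free; I continue the swing.

>>> send_rows --xyz '[[3,0,-4.7],[6.5,0,-9.2],[10.3,0,-13.4],[14.5,0,-17.3],[18.9,0,-20.9],[23.6,0,-24.1],[28.5,0,-26.9],[33.7,0,-29.3],[39,0,-31.2],[44.4,0,-32.8]]' --dr '[[0,0,0],[0,0,0],[0,0,0],[0,0,0],[0,0,0],[0,0,0],[0,0,0],[0,0,0],[0,0,0],[0,0,0]]'

```text
time: 16.87
position: [0.4897, 0.0143, 0.1824]
tool_rot: [0.437, 3.105, 0.004]
ft_force: [7.9, 4.5, -4.8]
grip_width: 0.136
grip_force: 20.0
```

>>> send_rows --xyz '[[5.6,0,-1.1],[11.2,0,-1.7],[16.9,0,-1.9],[22.6,0,-1.7],[28.2,0,-1],[33.8,0,0.2],[39.2,0,1.8],[41.5,0,2.6],[41.5,0,2.6],[41.5,0,2.6]]' --dr '[[0,0,0],[0,0,0],[0,0,0],[0,0,0],[0,0,0],[0,0,0],[0,0,0],[0,0,0],[0,0,0],[0,0,0]]'

```text
time: 17.7
position: [0.4502, 0.0264, 0.1814]
tool_rot: [0.436, 3.105, 0.007]
ft_force: [4.0, 4.3, 4.9]
grip_width: 0.135
grip_force: 20.0
```

>>> send_rows --xyz '[[0,0,0],[0,0,0],[0,0,0],[0,0,-5],[0,0,-18],[0,0,-34],[0,0,-50],[0,0,-66],[0,0,-75],[0,0,-78]]' --dr '[[0,0,0],[0,0,0],[0,0,0],[0,0,0],[0,0,0],[0,0,0],[0,0,0],[0,0,0],[0,0,0],[0,0,0]]' --jaw 40

```text
time: 18.53
position: [0.4483, 0.0245, 0.2585]
tool_rot: [0.439, 3.109, 0.001]
ft_force: [0.4, 0.6, 1.1]
grip_width: 0.456
grip_force: 0.0
```

```bash
python3 - <<'E'
from h import *
s=get_state();T=pose(s);print(T.round(4))
print((T[:3,:3].T@(np.array([.599,.0675,.24])-T[:3,3])*1000).round(1), R.from_matrix(T[:3,:3]).as_rotvec())
E
```

```text
[[-9.610e-01  2.766e-01  1.900e-03  4.483e-01]
 [ 2.766e-01  9.610e-01  4.000e-04  2.450e-02]
 [-1.800e-03  9.000e-04 -1.000e+00  2.585e-01]
 [ 0.000e+00  0.000e+00  0.000e+00  1.000e+00]]
[-132.9   83.    18.8] [4.38514013e-01 3.10894275e+00 1.01286127e-03]
```

>>> send_rows --xyz '[[-12,8,0],[-30,19,0],[-50,31,0],[-70,44,0],[-90,56,0],[-108,67,8],[-122,76,18],[-130,81,26],[-133,83,30],[-133,83,30]]' --dr '[[0,0,0],[0,0,0],[0,0,0],[0,0,0],[0,0,0],[0,0,0],[0,0,0],[0,0,0],[0,0,0],[0,0,0]]'

```text
time: 19.37
position: [0.5977, 0.0678, 0.2246]
tool_rot: [-0.437, -3.107, 0.003]
ft_force: [-0.6, 0.2, -0.3]
grip_width: 0.459
grip_force: 0.0
```

```bash
python3 - <<'E'
from h import *
import pickle
s=get_state();pickle.dump(s,open('s5.pkl','wb'))
save('wrist','w5.png',k=1.42);print(pose(s).round(4))
E
```

```text
[[-0.9612  0.276  -0.0039  0.5977]
 [ 0.276   0.9612 -0.0015  0.0678]
 [ 0.0034 -0.0025 -1.      0.2246]
 [ 0.      0.      0.      1.    ]]
```

View pics/w5.png

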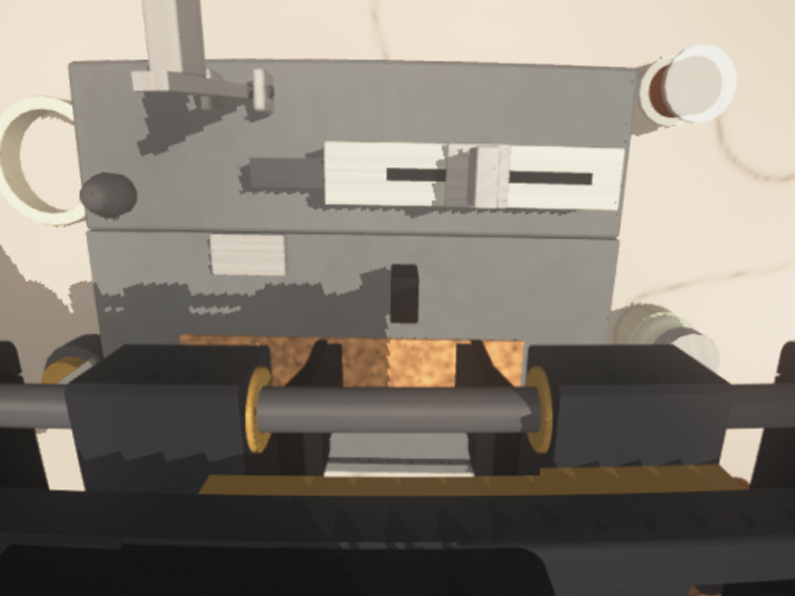

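The lever stands up (175,45), and the lid is shut with its block's top face at about (391–418, 281–323).

```bash
python3 - <<'E'
from h import *
from arc import arc
import pickle
s=pickle.load(open('s5.pkl','rb'));T=pose(s)
for p,z in [((391,302),.134),((418,302),.134),((405,281),.134),((405,323),.134),((404,265),.1),((352,232),.1)]:
    v=at('wrist',np.array(p)/1.42,z,s);print(v.round(4),(T[:3,:3].T@(v-T[:3,3])*1000).round(1))
arc(112,24,1,np.linspace(0,1.1,23))
E
```

```text
[0.592  0.0638 0.134 ] [ 4.1 -5.2 90.6]
[0.5957 0.0767 0.134 ] [ 4.1  8.2 90.6]
[0.5836 0.0734 0.134 ] [14.8  1.7 90.7]
[0.6044 0.0675 0.134 ] [-6.9  1.8 90.6]
[0.5825 0.0734 0.1   ] [ 15.7   1.5 124.7]
[0.5569 0.0511 0.1   ] [ 34.2 -27.  124.8]
0.0 [np.float64(-0.0), 0, np.float64(-0.0)]
0.05 [np.float64(1.3), 0, np.float64(-5.6)]
0.1 [np.float64(3.0), 0, np.float64(-11.1)]
0.15 [np.float64(4.8), 0, np.float64(-16.5)]
0.2 [np.float64(7.0), 0, np.float64(-21.8)]
0.25 [np.float64(9.4), 0, np.float64(-27.0)]
0.3 [np.float64(12.1), 0, np.float64(-32.0)]
0.35 [np.float64(15.0), 0, np.float64(-36.9)]
0.4 [np.float64(18.2), 0, np.float64(-41.7)]
0.45 [np.float64(21.6), 0, np.float64(-46.3)]
0.5 [np.float64(25.2), 0, np.float64(-50.8)]
0.55 [np.float64(29.1), 0, np.float64(-55.0)]
0.6 [np.float64(33.1), 0, np.float64(-59.0)]
0.65 [np.float64(37.4), 0, np.float64(-62.9)]
0.7 [np.float64(41.8), 0, np.float64(-66.5)]
0.75 [np.float64(46.4), 0, np.float64(-69.9)]
0.8 [np.float64(51.2), 0, np.float64(-73.1)]
0.85 [np.float64(56.1), 0, np.float64(-76.0)]
0.9 [np.float64(61.2), 0, np.float64(-78.7)]
0.95 [np.float64(66.4), 0, np.float64(-81.1)]
1.0 [np.float64(71.7), 0, np.float64(-83.2)]
1.05 [np.float64(77.1), 0, np.float64(-85.1)]
1.1 [np.float64(82.6), 0, np.float64(-86.7)]
```

>>> send_rows --xyz '[[2,1,12],[4,1.5,28],[4,1.5,44],[4,1.5,60],[4,1.5,74],[4,1.5,85],[4,1.5,93],[4,1.5,97],[4,1.5,97],[4,1.5,97]]' --dr '[[0,0,0],[0,0,0],[0,0,0],[0,0,0],[0,0,0],[0,0,0],[0,0,0],[0,0,0],[0,0,0],[0,0,0]]'

```text
time: 20.25
position: [0.5953, 0.0704, 0.1305]
tool_rot: [0.438, 3.11, 0.001]
ft_force: [0.2, 0.2, -0.1]
grip_width: 0.46
grip_force: 0.0
```

>>> send_rows --xyz '[[0,0,0],[0,0,0],[0,0,0],[0,0,0],[0,0,0],[0,0,0],[0,0,0],[0,0,0],[0,0,0],[0,0,0]]' --dr '[[0,0,0],[0,0,0],[0,0,0],[0,0,0],[0,0,0],[0,0,0],[0,0,0],[0,0,0],[0,0,0],[0,0,0]]' --jaw 0 --grip_force 20

```text
time: 21.08
position: [0.5954, 0.071, 0.1303]
tool_rot: [0.438, 3.11, 0.002]
ft_force: [1.5, 2.8, 0.7]
grip_width: 0.158
grip_force: 20.0
```

>>> send_rows --xyz '[[-0.7,0,-2.8],[-1.3,0,-5.6],[-2.1,0,-8.3],[-3,0,-11.1],[-4,0,-13.8],[-4.8,0,-16.5],[-6,0,-19.2],[-7,0,-21.8],[-8.2,0,-24.4],[-9.4,0,-27]]' --dr '[[0,0,0],[0,0,0],[0,0,0],[0,0,0],[0,0,0],[0,0,0],[0,0,0],[0,0,0],[0,0,0],[0,0,0]]'

```text
time: 21.92
position: [0.6033, 0.0686, 0.1562]
tool_rot: [-0.437, -3.109, -0.0]
ft_force: [2.6, 4.4, -7.8]
grip_width: 0.162
grip_force: 20.0
```

Lifting well. Continue to about 0.7, then 1.1 rad.

>>> send_rows --xyz '[[-2.7,0,-5],[-5.6,0,-9.9],[-8.8,0,-14.7],[-12.2,0,-19.3],[-15.8,0,-23.8],[-19.7,0,-28],[-23.7,0,-32],[-28,0,-35.9],[-32.4,0,-39.5],[-37,0,-42.9]]' --dr '[[0,0,0],[0,0,0],[0,0,0],[0,0,0],[0,0,0],[0,0,0],[0,0,0],[0,0,0],[0,0,0],[0,0,0]]'

```text
time: 22.75
position: [0.6386, 0.0578, 0.1998]
tool_rot: [-0.437, -3.108, 0.0]
ft_force: [-3.0, 4.7, -6.8]
grip_width: 0.161
grip_force: 20.0
```

>>> send_rows --xyz '[[-4.8,0,-3.2],[-9.7,0,-6.1],[-14.8,0,-8.8],[-20,0,-11.2],[-25.3,0,-13.3],[-30.7,0,-15.2],[-33,0,-16],[-33,0,-16],[-33,0,-16],[-33,0,-16]]' --dr '[[0,0,0],[0,0,0],[0,0,0],[0,0,0],[0,0,0],[0,0,0],[0,0,0],[0,0,0],[0,0,0],[0,0,0]]'

```text
time: 23.58
position: [0.6707, 0.0479, 0.2162]
tool_rot: [-0.438, -3.11, 0.001]
ft_force: [-4.0, 2.9, -2.6]
grip_width: 0.162
grip_force: 20.0
```

>>> send_rows --xyz '[[0,0,0],[0,0,0],[0,0,0],[0,0,0],[-1,0,-6],[-3,0,-18],[-6,0,-32],[-10,0,-48],[-13,0,-60],[-15,0,-66]]' --dr '[[0,0,0],[0,0,0],[0,0,0],[0,0,0],[0,0,0],[0,0,0],[0,0,0],[0,0,0],[0,0,0],[0,0,0]]' --jaw 40

```text
time: 24.42
position: [0.6872, 0.0438, 0.2854]
tool_rot: [0.438, 3.106, 0.001]
ft_force: [0.3, -0.3, 0.4]
grip_width: 0.457
grip_force: 0.0
```

```bash
python3 - <<'E'
from h import *
save('scene','sc.png',k=1.4);print(get_state()['ft_force'])
E
```

```text
[-0.21432047 -0.32273932  0.67656756]
```

View pics/sc.png

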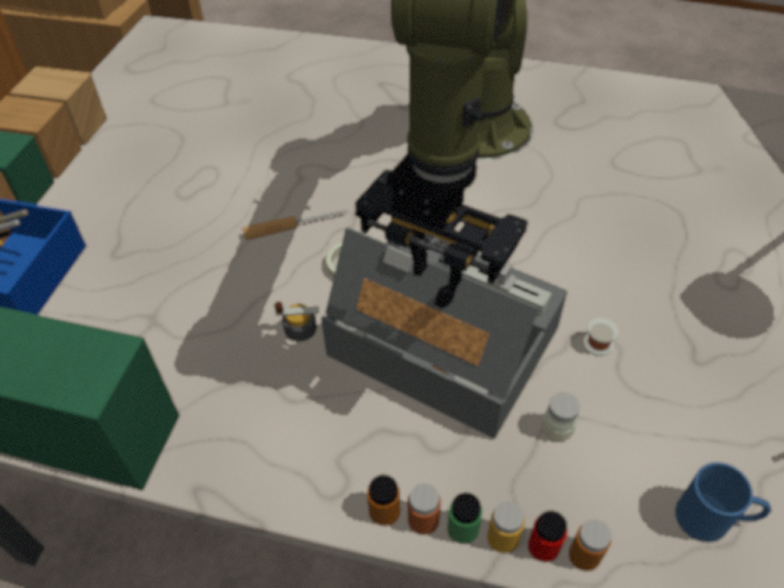

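The lid stands open at (430,300), the gripper is clear of it, and the bystanders are in place. I lift a little further and hand in.

>>> send_rows --xyz '[[0,0,-5],[0,0,-15],[0,0,-25],[0,0,-35],[0,0,-40],[0,0,-40],[0,0,-40],[0,0,-40],[0,0,-40],[0,0,-40]]' --dr '[[0,0,0],[0,0,0],[0,0,0],[0,0,0],[0,0,0],[0,0,0],[0,0,0],[0,0,0],[0,0,0],[0,0,0]]'

```text
time: 25.3
position: [0.6855, 0.0443, 0.3212]
tool_rot: [-0.438, -3.11, 0.0]
ft_force: [0.8, 0.4, -0.6]
grip_width: 0.461
grip_force: 0.0
```

```bash
python3 -c "
from bench import *
print(close_job())"
```

```text
the job is handed in; nothing more can be done
None
```

I handed the job in at about 25 s, and no verdict came back: the tab is slid to its stop (about 8 N felt), the lever stands upright, the lid is open about 1.06 rad by my estimate, the gripper is clear, and the bystanders looked unmoved in the last picture.

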